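Index the sensor head three clicks from its stop and lock it

ROBOT

A 6-joint arm with a two-finger parallel gripper is mounted at the origin on the work surface. World frame = base frame: x ahead of the robot, y to its left, z up, the work surface at z = 0. Lengths are in m, angles in rad, forces in N, time in s.
With the tool pointing down it reaches from about 0.25 to 0.725 m from the base axis. Payload 4 kg.
Tool frame: the origin (TCP) lies midway between the tips of the shut fingers; the grasp point (between the pads) lies 19 mm behind it; z points along the fingers, y is the line along which they close (so a half turn about z gives the same grasp; the last joint's range is limited). The gripper opens to 85 mm and grips with 20 to 120 N. Pads are 22 mm wide; open, the fingers measure 114 mm over their backs; the gripper's body (76 mm by 85 mm) begins 54 mm behind the grasp point. The pads swing forward as they close: fully open they stand 13 mm farther back than shut.
Start: joints at [-1.158, 0.241, 0.005, 1.335, 0, 1.571], TCP at [0.201, -0.458, 0.231] pointing down, gripper open.
Joint ranges: [-2.72, 2.72], [-1.05, 1.87], [-1.09, 1.28], [-1.99, 2.15], [-1.42, 1.44], [-3.14, 3.14]. Speed limits (rad/s): [2.79, 2.79, 3.14, 3.14, 3.14, 3.14].

INTERFACE

Orientations are given as a unit quaternion [x, y, z, w].
In Python, from workcell import bot gives the robot as it stands. The module is installed in compiled form; this text tells all that it offers.
- The arm moves only by the tool jog_arm, never from a script. Its argument "deltas" is a list of rows, each an object with "fingers": the opening, from 0 (shut) to 1 (fully open); "delta_pos": the shift along the tool's x, y, z normalised to -1 to 1, where 1 is 300 mm, a list of three; "yaw": the turn about the tool's z normalised to -1 to 1, where 1 is pi/4 rad. A call has 1 to 12 rows; each row is the pose to reach, as a shift and turn from the pose commanded when the call began, along the tool's axes at that moment; what a row does not reach only later rows make up. A row lasts 1/10 s, in which the tool goes at most 50 mm and 8.59 degrees, less where a joint would pass 70% of its speed; a pose out of reach is approached as far as the arm can. A call with a number of a shift or a turn outside -1 to 1 is refused whole. A call with a gripper value outside its range is refused whole. The fingers move at their own pace and stop on an object; the grip force is fixed at half the most. Time passes only in rows, so rows that repeat a pose let the fingers close. It gives the time, the measured TCP pose, the force, the opening and the grip force at its end, in the units of the state.
- bot.get_obs(): the state, without advancing time (a new reading comes with each control period).
- bot.camera(name): name is "side" or "top" or "wrist"; returns a dict with "image" (400x640x3 uint8, red, green, blue), "range_z" (400x640 float32, m along the optical axis (not along the pixel's ray), 0 where there is no reading), "fx", "fy", "cx", "cy" (pixels), "rvec" (rotation vector, rad) and "tvec" (3), from world to camera coordinates, as OpenCV has them. Camera axes: x right, y down, z forward; pixel columns grow to the right and rows downward; lengths in m; the calibration is good to about 2 mm. A picture is of the moment at which its call begins.
- bot.job_done(): hands the job in; it is judged then, once.
The state is a dict: "clock": time; "joint_pos": joint angles; "joint_vel": joint speeds; "tau": joint torques, N m; "eef_pos": TCP position; "tool_rot": TCP orientation; "ft_force": force on the tool from outside, world axes, zero at the start; "ft_torque": the same for the moment, N m; "grip_width": finger opening in m; "grasp_force": force on a finger pad.
Only numpy, scipy, OpenCV 4.12 (cv2) and the standard library are available. Lean on these libraries where they do the work, as an engineer would, in place of code of your own. Each camera call takes 0.05 s, during which the arm holds its last target. There are 200 camera calls.

TASK

On the grey indexing stand, push the turret's thumb lever back (clockwise seen from above) until it rests against its stop, then click it forward again to the third notch from the stop, one click at a time, letting it rest for a moment in every notch on the way. Then push the stand's lock slide in towards the turret as far as it goes and let go. Push the lever gently, always with less than 25 N, so do not pinch it or lean on its stop, and leave the things lying around where they are.

Things in the scene. Friction and masses are not known exactly. Their poses are not given: they have to be found in the camera images.
- stand: eight-sided grey stand, 188 mm across, top at z = 60 mm, fixed to the table at a varying place and yaw. Origin: centre of its underside, on the turret's vertical turning axis. Along its own -y side a bracket as high as the stand, 50 mm wide (x), reaches out to y = -155 mm and carries the lock slide
- stand_top (a point): centre of the stand's top, z = 60 mm. On it lies a dark index plate, radius 74 mm, 8 mm thick, turned against the stand by an unknown angle up to 0.25 rad. It carries a brass click block and two rubber stop pegs (radius 5 mm, 64 mm from the axis, tops at z = 92 mm) beside the two ends of the lever's sweep. So where stop and notches lie is not measured; feel for them
- turret: turning head: aluminium disc with steel index pins (radius 50 mm), white ring with eight lugs (radius 40 mm, top at z = 104 mm), central stub (top at 116 mm). Lever arm 14 mm wide, top at z = 88 mm, on the side facing the robot. Origin on the axis at z = 60 mm. Notches lie 0.17 rad apart: notch 0 is on the clockwise stop, the last, 5, at the counter-clockwise one. Starts in notch 2 to 4
- thumb (a point): centre of the top of the lever's thumb post: upright black round post, radius 6 mm, 90 mm from the axis, from z = 88 to 126 mm (this point). A notch is 15 mm of its path. To leave a notch takes 6 to 9 N here; then the force falls and the turret snaps on by itself into the next. On the stop the force rises with no click, some 8 N per mm
- lock_tab (a point): centre of the top edge of the lock slide's upright dark steel tab: top at z = 97 mm, 36 mm tall, 30 mm wide (stand's x), 8 mm thick (stand's y). It starts 120 to 125 mm from the axis on the stand's -y side and is pushed in along the stand's +y, towards the axis
- lock (a joint): travel of the lock slide: 0 m fully out, 0.020 m fully in against its stop. Starts at 0 to 5 mm; slides with about 4 N of friction and stays where it is left
- caster: bystander: loose small castor wheel, 62 mm high, origin under its centre
- spare_ring: bystander: loose white ring, outer radius 36 mm, 14 mm high, origin under its centre
- driver: bystander: loose screwdriver lying along its own x

How it is judged:
On the way, in this order (a step that is already met when the one before it is completed fails the run):
1. the lever is back on its clockwise stop (notch 0) (horizontal distance between turret_c6 and plate_c0 below 0.0322 m), for 0.2 s.
2. the lever rests in the first notch from the stop (horizontal distance between turret_c6 and plate_c0 between 0.0352 and 0.0413 m), for 0.25 s.
3. the lever rests in the second notch from the stop (horizontal distance between turret_c6 and plate_c0 between 0.04471 and 0.0516 m), for 0.25 s.
4. the lever rests in the third notch from the stop (horizontal distance between turret_c6 and plate_c0 between 0.05525 and 0.06241 m), for 0.25 s.
5. the lock slide is fully in (value of joint lock above 0.018 m), for 0.2 s.
At the end, for the whole second after the job is handed in: the turret is at rest in the third notch counted from the lever's clockwise stop (within a third of a notch) and the lock slide is in by at least 18 of its 20 mm (all of step 4 and value of joint lock above 0.018 m and angular speed of turret below 0.05 rad/s); the robot touches nothing.
It fails at once if the lever or turret is pushed with more than 25 N (contact force between any of the fingers, the arm and turret above 25 N).
It fails at once if the caster is moved by more than 20 mm (distance of caster from where it was at the start of the episode above 0.02 m).
It fails at once if the spare ring is moved by more than 20 mm (distance of spare_ring from where it was at the start of the episode above 0.02 m).
It fails at once if the driver is moved by more than 20 mm (distance of driver from where it was at the start of the episode above 0.02 m).
It also fails if it takes over 72 s, if anything falls off the work surface, if the arm or the gripper's body presses on something with over 40 N, if the wrist force passes 120 N, or if a joint passes its speed limit or range.

## Working session

There is one attempt and no reset: what is moved stays moved. The work goes in short steps, Python scripts to look and compute and a tool call to move; the robot and the scene stay as the last step left them, time stands still between calls to the robot, and variables do not carry over. Pictures are saved under pics/ and viewed, at most 10 in all, crops included, and the job is handed in when it is done.

Besides the shell and the picture viewer there is one more tool, called after "Emit:" by a JSON object that holds its "api" and its "payload". jog_arm: Moves the arm, as the interface text tells. Scaled input: -1 to 1 covers 300 mm each way for a shift and pi/4 rad each way for a turn. Its arguments: {"type":"object","properties":{"deltas":{"type":"array","items":{"type":"object","properties":{"fingers":{"type":"number"},"delta_pos":{"type":"array","items":{"type":"number"}},"yaw":{"type":"number"}}}}},"required":["deltas"]}

```bash
mkdir -p pics; cat > h.py <<'E'
import numpy as np, cv2
from workcell import bot
def cam(n):
    c=bot.camera(n); R=cv2.Rodrigues(np.array(c["rvec"],float))[0]; t=np.array(c["tvec"],float).ravel()
    return c,R,t
def world(c,R,t):
    z=c["range_z"]; v,u=np.mgrid[:z.shape[0],:z.shape[1]]
    P=np.stack([(u-c["cx"])/c["fx"]*z,(v-c["cy"])/c["fy"]*z,z],-1)
    return (P-t)@R
def ray(c,R,t,u,v,h):
    d=R.T@np.array([(u-c["cx"])/c["fx"],(v-c["cy"])/c["fy"],1]); o=-R.T@t
    return o+d*(h-o[2])/d[2]
E
python3 - <<'E'
from h import *
for n in("top","side"):
    c,R,t=cam(n); cv2.imwrite(f"pics/{n}0.png",c["image"][:,:,::-1]); print(n,-R.T@t,c["fx"])
    np.savez(f"{n}0.npz",W=world(c,R,t),img=c["image"],z=c["range_z"])
o=bot.get_obs();print(o["eef_pos"],o["tool_rot"],o["clock"],o["ft_force"])
E
```

```text
top [0.49789554 0.09131481 0.85670302] 402.2716274457871
side [0.21103083 0.71779224 0.53974983] 430.56891860416994
[ 0.20035432 -0.4574685   0.2304935 ] [ 9.78769992e-01  2.04959452e-01 -2.11684113e-04 -9.38937040e-04] 0.1 [ 0.33011087 -0.11203202  0.30028395]
```

View pics/top0.png

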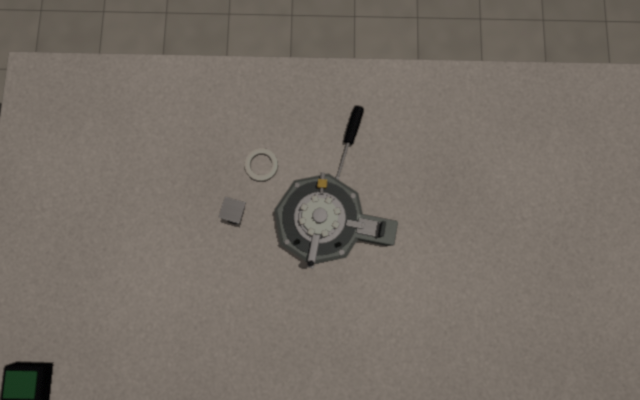

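View pics/side0.png

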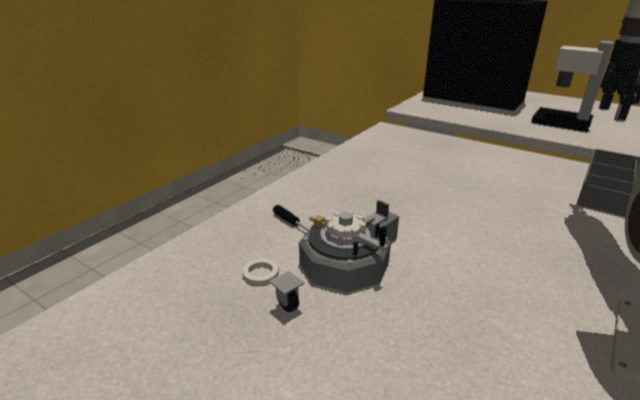

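The top view shows the stub at (320,215), the thumb post at about (311,263), pegs at (297,241) and (338,244), and the lock tab at (381,230). The caster is at (232,211), the ring at (261,165) and the driver at (350,140). In the side view the thumb is at (356,247) and the tab at (382,210). The space around the lever and outside the tab is clear.

```bash
python3 - <<'E'
from h import *
d=np.load("top0.npz");W=d["W"];img=d["img"].astype(int)
c,R,t=cam("top")
sub=np.zeros(W.shape[:2],bool);sub[165:280,260:410]=1
def rep(n,m):
    v,u=np.nonzero(m&sub);print(n,len(u),u.mean().round(1),v.mean().round(1),np.median(W[m&sub],0).round(4)) if len(u) else print(n,0)
    return (u.mean(),v.mean()) if len(u) else None
Z=W[...,2];dark=img.sum(2)<110
us=np.arange(640)[None,:]+0*Z; vs=np.arange(400)[:,None]+0*Z
s=rep("stub",(abs(Z-.116)<.004)&(abs(us-320)<14)&(abs(vs-215)<14)); C=ray(c,R,t,*s,.116)
r=rep("ring",(abs(Z-.104)<.004)&(abs(us-320)<32)&(abs(vs-215)<32)); print("ringC",ray(c,R,t,*r,.104))
th=rep("thumb",(Z>.112)&(vs>245)&(us<330)); T=ray(c,R,t,*th,.126) if th else None
th2=rep("thumbdark",dark&(vs>252)&(abs(us-311)<8)&(Z>.09))
lk=rep("tab",(Z>.085)&(us>365)); L=ray(c,R,t,*lk,.097)
p1=rep("p1",dark&(abs(us-297)<7)&(abs(vs-241)<6)&(Z>.08));p2=rep("p2",dark&(abs(us-338)<7)&(abs(vs-244)<6)&(Z>.08))
print("C",C)
for n,p,h in(("T",th,.126),("L",lk,.097),("p1",p1,.092),("p2",p2,.092)):
    if p: 
        q=ray(c,R,t,*p,h);e=(q-C)[:2];print(n,q,np.hypot(*e),np.arctan2(e[1],e[0]))
# stand outline: bracket direction
m=((abs(Z-.060)<.006)&sub&(us>360)); print("bracket y extents",W[m].min(0),W[m].max(0))
# lug/lever side view
c2,R2,t2=cam("side");S=np.load("side0.npz")["W"];im=np.load("side0.npz")["img"].astype(int)
m=(S[...,2]>.1)&(S[...,2]<.13)&(np.hypot(S[...,0]-C[0],S[...,1]-C[1])>.075)&(np.hypot(S[...,0]-C[0],S[...,1]-C[1])<.105)
print("side thumb",m.sum(),S[m].mean(0) if m.any() else 0)
v=cv2.resize(img[165:280,260:410].astype(np.uint8),None,fx=5,fy=5,interpolation=2);cv2.imwrite("pics/crop.png",np.clip(v[:,:,::-1]*1.8,0,255).astype(np.uint8))
E
```

```text
stub 171 319.3 214.6 [0.5768 0.0867 0.1164]
ring 761 319.5 215.4 [0.5768 0.0853 0.1018]
ringC [0.57712413 0.08579664 0.104     ]
thumb 48 303.9 262.1 [0.4903 0.0996 0.1273]
thumbdark 19 309.6 263.2 [0.4885 0.1014 0.1265]
tab 97 383.8 227.7 [ 0.5526 -0.0315  0.0975]
p1 23 296.7 241.0 [0.5287 0.1275 0.0925]
p2 21 338.0 244.0 [0.5247 0.0498 0.0928]
C [0.57724474 0.08627874 0.116     ]
T [0.48986315 0.11232245 0.126     ] 0.09118014471171422 2.8519297320182107
L [ 0.55704113 -0.0361703   0.097     ] 0.12410461094801045 -1.7343191797209974
p1 [0.52883457 0.12791333 0.092     ] 0.06385126106236351 2.431299782029054
p2 [0.52471175 0.0497221  0.092     ] 0.06400081146772277 -2.5336373562689936
bracket y extents [ 0.52794144 -0.0691241   0.05409839] [0.59496975 0.00315886 0.06592659]
side thumb 89 [0.48754282 0.10580338 0.11491003]
```

View pics/crop.png

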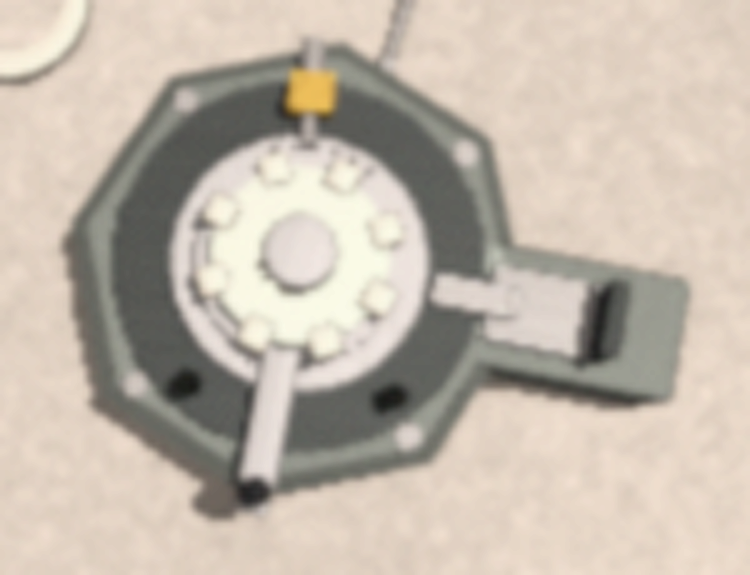

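Emit:
{"api": "jog_arm", "payload": {"deltas": [{"delta_pos":[0.54,-0.44,0],"yaw":-1,"fingers":0.5},{"delta_pos":[0.54,-0.44,0],"yaw":-1,"fingers":0.5},{"delta_pos":[0.54,-0.44,0],"yaw":-1,"fingers":0.5},{"delta_pos":[0.54,-0.44,0],"yaw":-1,"fingers":0.5},{"delta_pos":[0.54,-0.44,0],"yaw":-1,"fingers":0.5},{"delta_pos":[0.54,-0.44,0],"yaw":-1,"fingers":0.5},{"delta_pos":[0.54,-0.44,0],"yaw":-1,"fingers":0.5}]}}

```text
clock: 0.9
eef_pos: [0.2963, -0.2714, 0.2313]
tool_rot: [0.825, 0.565, -0.0, 0.0]
ft_force: [-0.2, 0.2, 0.1]
grip_width: 0.0428
grasp_force: 0.0
```

Emit:
{"api": "jog_arm", "payload": {"deltas": [{"delta_pos":[0.69,0.07,0],"yaw":-1,"fingers":0.5},{"delta_pos":[0.69,0.07,0],"yaw":-1,"fingers":0.5},{"delta_pos":[0.69,0.07,0],"yaw":-1,"fingers":0.5},{"delta_pos":[0.69,0.07,0],"yaw":-1,"fingers":0.5},{"delta_pos":[0.69,0.07,0],"yaw":-1,"fingers":0.5},{"delta_pos":[0.69,0.07,0],"yaw":-1,"fingers":0.5},{"delta_pos":[0.69,0.07,0],"yaw":-1,"fingers":0.5}]}}

```text
clock: 1.6
eef_pos: [0.3911, -0.0867, 0.2311]
tool_rot: [0.547, 0.837, -0.0, -0.0]
ft_force: [-0.5, -0.3, -0.1]
grip_width: 0.0429
grasp_force: 0.0
```

Emit:
{"api": "jog_arm", "payload": {"deltas": [{"delta_pos":[0.44,0.54,0],"yaw":-1,"fingers":0.5},{"delta_pos":[0.44,0.54,0],"yaw":-1,"fingers":0.5},{"delta_pos":[0.44,0.54,0],"yaw":-1,"fingers":0.5},{"delta_pos":[0.44,0.54,0],"yaw":-1,"fingers":0.5},{"delta_pos":[0.44,0.54,0],"yaw":-1,"fingers":0.5},{"delta_pos":[0.44,0.54,0],"yaw":-1,"fingers":0.5},{"delta_pos":[0.44,0.54,0],"yaw":-1,"fingers":0.5},{"delta_pos":[0.44,0.54,0],"yaw":-1,"fingers":0.5}]}}

```text
clock: 2.4
eef_pos: [0.4863, 0.0981, 0.2311]
tool_rot: [0.187, 0.982, -0.0, -0.0]
ft_force: [0.1, 0.0, 0.7]
grip_width: 0.043
grasp_force: 0.0
```

```bash
python3 - <<'E'
from h import *
c,R,t=cam("wrist"); cv2.imwrite("pics/w1.png",c["image"][:,:,::-1])
o=bot.get_obs();print({k:np.round(o[k],4) for k in("clock","eef_pos","tool_rot","ft_force","grip_width","joint_pos")})
W=world(c,R,t);d=c["image"].astype(int).sum(2)<110
C=np.array([.577,.086]);r=np.hypot(*(W[...,:2]-C).transpose(2,0,1))
m=(abs(W[...,2]-.126)<.005)&(r>.075)&(r<.105);print(m.sum(),W[m].mean(0) if m.any() else 0)
for nm,p in (("thumb",[.488,.101,.126]),("C",[.577,.086,.116]),("p1",[.5288,.1279,.092])):
    q=R@np.array(p)+t;print(nm,q[:2]/q[2]*c["fx"]+[c["cx"],c["cy"]])
E
```

```text
{'clock': np.float64(2.45), 'eef_pos': array([0.4863, 0.0981, 0.2312]), 'tool_rot': array([ 1.868e-01,  9.824e-01, -1.000e-04, -2.000e-04]), 'ft_force': array([0.9344, 0.2649, 0.2174]), 'grip_width': np.float64(0.0426), 'joint_pos': array([ 0.199 ,  0.2332, -0.0049,  1.3331,  0.    ,  0.5747])}
127 [0.48760346 0.10205906 0.12521429]
thumb [321.53732512 199.22543383]
C [338.64354298 275.69381588]
p1 [357.91754818 214.81022893]
```

View pics/w1.png

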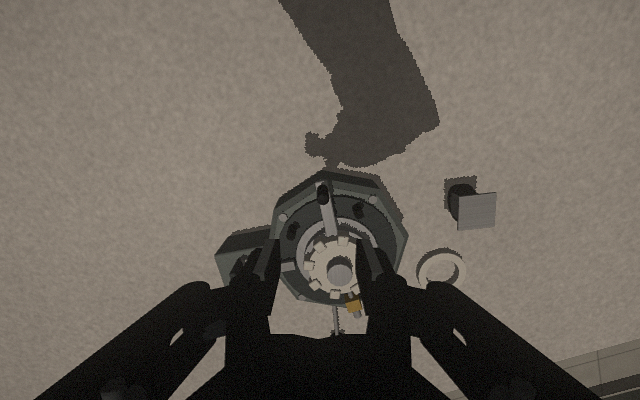

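The post is at (321,190) in the wrist view, centred between the fingers. The measured thumb of (0.488, 0.102, 0.125) agrees with the top view. Next I lower the fingers over it.

Emit:
{"api": "jog_arm", "payload": {"deltas": [{"delta_pos":[0,0.01,0.15],"yaw":0,"fingers":0.5},{"delta_pos":[0,0.01,0.3],"yaw":0,"fingers":0.5},{"delta_pos":[0,0.01,0.4],"yaw":0,"fingers":0.5},{"delta_pos":[0,0.01,0.445],"yaw":0,"fingers":0.5},{"delta_pos":[0,0.02,0.445],"yaw":0,"fingers":0.5},{"delta_pos":[0,0.04,0.445],"yaw":0,"fingers":0.5}]}}

```text
clock: 3.05
eef_pos: [0.4911, 0.1097, 0.0984]
tool_rot: [0.186, 0.982, 0.0, 0.0]
ft_force: [0.5, 0.1, -0.0]
grip_width: 0.0427
grasp_force: 0.0
```

Emit:
{"api": "jog_arm", "payload": {"deltas": [{"delta_pos":[0,0.008,0],"yaw":0,"fingers":0.5},{"delta_pos":[0,0.016,0],"yaw":0,"fingers":0.5},{"delta_pos":[0,0.024,0],"yaw":0,"fingers":0.5},{"delta_pos":[0,0.032,0],"yaw":0,"fingers":0.5},{"delta_pos":[0,0.032,0],"yaw":0,"fingers":0.5}]}}

```text
clock: 3.55
eef_pos: [0.4944, 0.119, 0.0981]
tool_rot: [0.185, 0.983, -0.0, 0.0]
ft_force: [-0.0, -1.3, 1.2]
grip_width: 0.0429
grasp_force: 0.7
```

Emit:
{"api": "jog_arm", "payload": {"deltas": [{"delta_pos":[0,0.006,0],"yaw":0,"fingers":0.5},{"delta_pos":[0,0.012,0],"yaw":0,"fingers":0.5},{"delta_pos":[0,0.018,0],"yaw":0,"fingers":0.5},{"delta_pos":[0,0.018,0],"yaw":0,"fingers":0.5}]}}

```text
clock: 3.95
eef_pos: [0.4948, 0.1219, 0.0978]
tool_rot: [0.186, 0.983, -0.003, -0.001]
ft_force: [-4.4, -7.5, 6.7]
grip_width: 0.0428
grasp_force: 4.0
```

Emit:
{"api": "jog_arm", "payload": {"deltas": [{"delta_pos":[0,0.006,0],"yaw":0,"fingers":0.5},{"delta_pos":[0,0.012,0],"yaw":0,"fingers":0.5},{"delta_pos":[0,0.018,0],"yaw":0,"fingers":0.5},{"delta_pos":[0,0.018,0],"yaw":0,"fingers":0.5}]}}

```text
clock: 4.35
eef_pos: [0.4988, 0.1299, 0.0978]
tool_rot: [0.185, 0.983, 0.001, 0.0]
ft_force: [0.4, -0.1, 0.7]
grip_width: 0.0426
grasp_force: 0.0
```

```bash
cat > m.py <<'E'
from h import *
c,R,t=cam("top");W=world(c,R,t)
o=bot.get_obs();print({k:np.round(o[k],4) for k in("clock","eef_pos","ft_force","grip_width")})
C=np.array([.577,.086])
e=W[...,:2]-C;r=np.hypot(e[...,0],e[...,1]);a=np.arctan2(e[...,1],e[...,0])%(2*np.pi)
m=(abs(W[...,2]-.088)<.005)&(r>.053)&(r<.08)&(a>2.3)&(a<3.9)&(c["image"].sum(2)>200)
print("lever",m.sum(),"angle",np.median(a[m]) if m.any() else 0)
E
python3 m.py; python3 -c "
from h import *
W=np.load('top0.npz');img=W['img'];W=W['W'];e=W[...,:2]-np.array([.577,.086]);r=np.hypot(e[...,0],e[...,1]);a=np.arctan2(e[...,1],e[...,0])%(2*np.pi)
m=(abs(W[...,2]-.088)<.005)&(r>.053)&(r<.08)&(a>2.3)&(a<3.9)&(img.sum(2)>200);print('start',m.sum(),np.median(a[m]))"
```

```text
{'clock': np.float64(4.4), 'eef_pos': array([0.4989, 0.1299, 0.0979]), 'ft_force': array([-0.5198, -0.8073,  0.2883]), 'grip_width': np.float64(0.0427)}
lever 0 angle 0
start 104 2.97511845749408
```

Emit:
{"api": "jog_arm", "payload": {"deltas": [{"delta_pos":[0,0.006,0],"yaw":0,"fingers":0.5},{"delta_pos":[0,0.012,0],"yaw":0,"fingers":0.5},{"delta_pos":[0,0.018,0],"yaw":0,"fingers":0.5},{"delta_pos":[0,0.018,0],"yaw":0,"fingers":0.5}]}}

```text
clock: 4.8
eef_pos: [0.5, 0.1337, 0.0978]
tool_rot: [0.185, 0.983, -0.001, -0.0]
ft_force: [-0.8, -3.1, 1.3]
grip_width: 0.0428
grasp_force: 1.8
```

Emit:
{"api": "jog_arm", "payload": {"deltas": [{"delta_pos":[0,0.006,0],"yaw":0,"fingers":0.5},{"delta_pos":[0,0.012,0],"yaw":0,"fingers":0.5},{"delta_pos":[0,0.018,0],"yaw":0,"fingers":0.5},{"delta_pos":[0,0.018,0],"yaw":0,"fingers":0.5}]}}

```text
clock: 5.2
eef_pos: [0.502, 0.1392, 0.0978]
tool_rot: [0.185, 0.983, 0.0, -0.0]
ft_force: [-0.5, 0.5, 0.9]
grip_width: 0.0432
grasp_force: 0.2
```

Emit:
{"api": "jog_arm", "payload": {"deltas": [{"delta_pos":[0,0.006,0],"yaw":0,"fingers":0.5},{"delta_pos":[0,0.012,0],"yaw":0,"fingers":0.5},{"delta_pos":[0,0.012,0],"yaw":0,"fingers":0.5}]}}

```text
clock: 5.5
eef_pos: [0.504, 0.1435, 0.0979]
tool_rot: [0.185, 0.983, 0.001, 0.0]
ft_force: [0.7, -0.7, -0.4]
grip_width: 0.0429
grasp_force: 0.0
```

Emit:
{"api": "jog_arm", "payload": {"deltas": [{"delta_pos":[0,0.004,0],"yaw":0,"fingers":0.5},{"delta_pos":[0,0.008,0],"yaw":0,"fingers":0.5},{"delta_pos":[0,0.01,0],"yaw":0,"fingers":0.5}]}}

```text
clock: 5.8
eef_pos: [0.5047, 0.1455, 0.0978]
tool_rot: [0.185, 0.983, 0.0, 0.0]
ft_force: [-0.4, -0.3, 0.7]
grip_width: 0.0426
grasp_force: 0.3
```

Emit:
{"api": "jog_arm", "payload": {"deltas": [{"delta_pos":[0,0.003,0],"yaw":0,"fingers":0.5},{"delta_pos":[0,0.005,0],"yaw":0,"fingers":0.5}]}}

```text
clock: 6.0
eef_pos: [0.5049, 0.1461, 0.0977]
tool_rot: [0.185, 0.983, -0.001, 0.0]
ft_force: [-0.6, -3.3, 1.3]
grip_width: 0.0429
grasp_force: 1.8
```

Emit:
{"api": "jog_arm", "payload": {"deltas": [{"delta_pos":[0,0.002,0],"yaw":0,"fingers":0.5},{"delta_pos":[0,0.004,0],"yaw":0,"fingers":0.5},{"delta_pos":[0,0.004,0],"yaw":0,"fingers":0.5}]}}

```text
clock: 6.3
eef_pos: [0.505, 0.1462, 0.0977]
tool_rot: [0.186, 0.983, -0.002, -0.0]
ft_force: [-1.2, -6.6, 1.5]
grip_width: 0.0426
grasp_force: 3.1
```

Emit:
{"api": "jog_arm", "payload": {"deltas": [{"delta_pos":[0,0.002,0],"yaw":0,"fingers":0.5},{"delta_pos":[0,0.003,0],"yaw":0,"fingers":0.5},{"delta_pos":[0,0.003,0],"yaw":0,"fingers":0.5}]}}

```text
clock: 6.6
eef_pos: [0.505, 0.1462, 0.0976]
tool_rot: [0.186, 0.983, -0.003, -0.0]
ft_force: [-1.7, -7.7, 2.1]
grip_width: 0.0423
grasp_force: 4.1
```

Emit:
{"api": "jog_arm", "payload": {"deltas": [{"delta_pos":[0,0.002,0],"yaw":0,"fingers":0.5},{"delta_pos":[0,0.004,0],"yaw":0,"fingers":0.5},{"delta_pos":[0,0.004,0],"yaw":0,"fingers":0.5}]}}

```text
clock: 6.9
eef_pos: [0.505, 0.1462, 0.0975]
tool_rot: [0.186, 0.982, -0.004, -0.0]
ft_force: [-3.0, -11.4, 3.3]
grip_width: 0.0428
grasp_force: 5.6
```

Emit:
{"api": "jog_arm", "payload": {"deltas": [{"delta_pos":[0,0.002,0],"yaw":0,"fingers":0.5},{"delta_pos":[0,0.004,0],"yaw":0,"fingers":0.5},{"delta_pos":[0,0.004,0],"yaw":0,"fingers":0.5}]}}

```text
clock: 7.2
eef_pos: [0.505, 0.1463, 0.0975]
tool_rot: [0.187, 0.982, -0.005, -0.001]
ft_force: [-3.3, -13.1, 5.7]
grip_width: 0.0427
grasp_force: 7.0
```

The force rose to about 13.5 N with no click, and the lever travelled about 31 mm (two notches), so it is on the stop. Next I reverse with the other finger.

Emit:
{"api": "jog_arm", "payload": {"deltas": [{"delta_pos":[0,-0.02,0],"yaw":0,"fingers":0.5},{"delta_pos":[0,-0.06,0],"yaw":0,"fingers":0.5},{"delta_pos":[0,-0.09,0],"yaw":0,"fingers":0.5},{"delta_pos":[0,-0.105,0],"yaw":0,"fingers":0.5},{"delta_pos":[0,-0.11,0],"yaw":0,"fingers":0.5},{"delta_pos":[0,-0.11,0],"yaw":0,"fingers":0.5}]}}

```text
clock: 7.8
eef_pos: [0.4947, 0.1202, 0.0979]
tool_rot: [0.185, 0.983, 0.0, 0.0]
ft_force: [0.2, -0.6, 0.7]
grip_width: 0.0426
grasp_force: 0.0
```

Emit:
{"api": "jog_arm", "payload": {"deltas": [{"delta_pos":[0,-0.005,0],"yaw":0,"fingers":0.5},{"delta_pos":[0,-0.01,0],"yaw":0,"fingers":0.5},{"delta_pos":[0,-0.01,0],"yaw":0,"fingers":0.5}]}}

```text
clock: 8.1
eef_pos: [0.4936, 0.1175, 0.0978]
tool_rot: [0.185, 0.983, 0.0, 0.0]
ft_force: [0.1, 0.0, 0.5]
grip_width: 0.0425
grasp_force: 0.0
```

Emit:
{"api": "jog_arm", "payload": {"deltas": [{"delta_pos":[0,-0.005,0],"yaw":0,"fingers":0.5},{"delta_pos":[0,-0.01,0],"yaw":0,"fingers":0.5},{"delta_pos":[0,-0.01,0],"yaw":0,"fingers":0.5}]}}

```text
clock: 8.4
eef_pos: [0.4925, 0.1155, 0.0978]
tool_rot: [0.185, 0.983, 0.001, -0.0]
ft_force: [0.4, 5.5, 0.3]
grip_width: 0.0428
grasp_force: 2.3
```

Emit:
{"api": "jog_arm", "payload": {"deltas": [{"delta_pos":[0,-0.005,0],"yaw":0,"fingers":0.5},{"delta_pos":[0,-0.01,0],"yaw":0,"fingers":0.5},{"delta_pos":[0,-0.01,0],"yaw":0,"fingers":0.5}]}}

```text
clock: 8.7
eef_pos: [0.4916, 0.114, 0.0978]
tool_rot: [0.184, 0.983, 0.002, -0.0]
ft_force: [1.5, 8.7, -2.5]
grip_width: 0.0425
grasp_force: 4.2
```

Emit:
{"api": "jog_arm", "payload": {"deltas": [{"delta_pos":[0,-0.005,0],"yaw":0,"fingers":0.5},{"delta_pos":[0,-0.01,0],"yaw":0,"fingers":0.5},{"delta_pos":[0,-0.01,0],"yaw":0,"fingers":0.5}]}}

```text
clock: 9.0
eef_pos: [0.49, 0.1087, 0.0977]
tool_rot: [0.185, 0.983, -0.001, -0.0]
ft_force: [0.6, 0.6, 0.6]
grip_width: 0.0426
grasp_force: 0.0
```

Clicked into notch 1. I let it rest, then approach the next notch.

Emit:
{"api": "jog_arm", "payload": {"deltas": [{"delta_pos":[0,0.01,0],"yaw":0,"fingers":0.5},{"delta_pos":[0,0.01,0],"yaw":0,"fingers":0.5},{"delta_pos":[0,0.01,0],"yaw":0,"fingers":0.5},{"delta_pos":[0,0.01,0],"yaw":0,"fingers":0.5},{"delta_pos":[0,0.01,0],"yaw":0,"fingers":0.5},{"delta_pos":[0,0,0],"yaw":0,"fingers":0.5},{"delta_pos":[0,-0.01,0],"yaw":0,"fingers":0.5},{"delta_pos":[0,-0.02,0],"yaw":0,"fingers":0.5},{"delta_pos":[0,-0.02,0],"yaw":0,"fingers":0.5}]}}

```text
clock: 9.9
eef_pos: [0.4879, 0.103, 0.0978]
tool_rot: [0.185, 0.983, -0.0, -0.0]
ft_force: [0.8, 0.6, -0.7]
grip_width: 0.0426
grasp_force: 0.0
```

Emit:
{"api": "jog_arm", "payload": {"deltas": [{"delta_pos":[0,-0.005,0],"yaw":0,"fingers":0.5},{"delta_pos":[0,-0.01,0],"yaw":0,"fingers":0.5},{"delta_pos":[0,-0.01,0],"yaw":0,"fingers":0.5}]}}

```text
clock: 10.2
eef_pos: [0.4873, 0.1013, 0.0979]
tool_rot: [0.185, 0.983, 0.001, 0.0]
ft_force: [1.4, 4.4, -1.0]
grip_width: 0.0425
grasp_force: 2.1
```

Emit:
{"api": "jog_arm", "payload": {"deltas": [{"delta_pos":[0,-0.005,0],"yaw":0,"fingers":0.5},{"delta_pos":[0,-0.01,0],"yaw":0,"fingers":0.5},{"delta_pos":[0,-0.01,0],"yaw":0,"fingers":0.5}]}}

```text
clock: 10.5
eef_pos: [0.4866, 0.0995, 0.0979]
tool_rot: [0.185, 0.983, 0.002, 0.0]
ft_force: [1.4, 6.8, -3.1]
grip_width: 0.0426
grasp_force: 3.5
```

Emit:
{"api": "jog_arm", "payload": {"deltas": [{"delta_pos":[0,-0.005,0],"yaw":0,"fingers":0.5},{"delta_pos":[0,-0.01,0],"yaw":0,"fingers":0.5},{"delta_pos":[0,-0.01,0],"yaw":0,"fingers":0.5}]}}

```text
clock: 10.8
eef_pos: [0.4848, 0.0947, 0.0978]
tool_rot: [0.185, 0.983, -0.001, 0.0]
ft_force: [0.3, 0.4, 0.5]
grip_width: 0.0426
grasp_force: 0.2
```

Emit:
{"api": "jog_arm", "payload": {"deltas": [{"delta_pos":[-0.005,0.01,0],"yaw":0,"fingers":0.5},{"delta_pos":[-0.01,0.01,0],"yaw":0,"fingers":0.5},{"delta_pos":[-0.01,0.01,0],"yaw":0,"fingers":0.5},{"delta_pos":[-0.01,0.01,0],"yaw":0,"fingers":0.5},{"delta_pos":[-0.01,0.01,0],"yaw":0,"fingers":0.5},{"delta_pos":[-0.01,0,0],"yaw":0,"fingers":0.5},{"delta_pos":[-0.01,-0.01,0],"yaw":0,"fingers":0.5},{"delta_pos":[-0.01,-0.02,0],"yaw":0,"fingers":0.5},{"delta_pos":[-0.01,-0.02,0],"yaw":0,"fingers":0.5}]}}

```text
clock: 11.7
eef_pos: [0.4853, 0.0879, 0.0979]
tool_rot: [0.186, 0.983, -0.0, 0.0]
ft_force: [-0.0, -0.8, 0.2]
grip_width: 0.0426
grasp_force: 0.0
```

Emit:
{"api": "jog_arm", "payload": {"deltas": [{"delta_pos":[0,-0.005,0],"yaw":0,"fingers":0.5},{"delta_pos":[0,-0.01,0],"yaw":0,"fingers":0.5},{"delta_pos":[0,-0.01,0],"yaw":0,"fingers":0.5}]}}

```text
clock: 12.0
eef_pos: [0.4849, 0.0861, 0.0979]
tool_rot: [0.185, 0.983, 0.001, 0.0]
ft_force: [2.3, 4.2, -1.3]
grip_width: 0.0429
grasp_force: 2.0
```

Emit:
{"api": "jog_arm", "payload": {"deltas": [{"delta_pos":[0,-0.005,0],"yaw":0,"fingers":0.5},{"delta_pos":[0,-0.01,0],"yaw":0,"fingers":0.5},{"delta_pos":[0,-0.01,0],"yaw":0,"fingers":0.5}]}}

```text
clock: 12.3
eef_pos: [0.4845, 0.0843, 0.0979]
tool_rot: [0.185, 0.983, 0.002, 0.001]
ft_force: [5.6, 6.8, -3.5]
grip_width: 0.0429
grasp_force: 3.6
```

Emit:
{"api": "jog_arm", "payload": {"deltas": [{"delta_pos":[0,-0.005,0],"yaw":0,"fingers":0.5},{"delta_pos":[0,-0.01,0],"yaw":0,"fingers":0.5},{"delta_pos":[0,-0.01,0],"yaw":0,"fingers":0.5}]}}

```text
clock: 12.6
eef_pos: [0.4826, 0.0799, 0.098]
tool_rot: [0.185, 0.983, -0.0, 0.0]
ft_force: [0.2, 0.7, 0.7]
grip_width: 0.0428
grasp_force: 0.4
```

Clicked into notch 3. I back off, rest, lift clear and measure again.

Emit:
{"api": "jog_arm", "payload": {"deltas": [{"delta_pos":[0,0.015,0],"yaw":0,"fingers":0.5},{"delta_pos":[0,0.015,0],"yaw":0,"fingers":0.5},{"delta_pos":[0,0.015,0],"yaw":0,"fingers":0.5},{"delta_pos":[0,0.015,0],"yaw":0,"fingers":0.5},{"delta_pos":[0,0.015,-0.1],"yaw":0,"fingers":0.5},{"delta_pos":[0,0.015,-0.25],"yaw":0,"fingers":0.5},{"delta_pos":[0.2,0.015,-0.35],"yaw":0,"fingers":0.2},{"delta_pos":[0.4,-0.1,-0.35],"yaw":0,"fingers":0},{"delta_pos":[0.4,-0.3,-0.35],"yaw":0,"fingers":0},{"delta_pos":[0.4,-0.5,-0.35],"yaw":0,"fingers":0},{"delta_pos":[0.4,-0.5,-0.35],"yaw":0,"fingers":0}]}}

```text
clock: 13.7
eef_pos: [0.3137, -0.017, 0.203]
tool_rot: [0.184, 0.983, -0.0, 0.0]
ft_force: [0.4, -1.0, -0.1]
grip_width: -0.0002
grasp_force: 0.0
```

```bash
cat >> m.py <<'E'
img=c["image"];v=cv2.resize(img[165:280,260:410],None,fx=5,fy=5,interpolation=2);cv2.imwrite("pics/crop2.png",np.clip(v[:,:,::-1]*1.8,0,255).astype(np.uint8))
vs,us=np.mgrid[:400,:640];Z=W[...,2]
m=((Z>.09)&(Z<.105)&(abs(us-381)<14)&(abs(vs-229)<14)&(img.sum(2)<150))
P=W[m];print("tab",m.sum(),P.mean(0),P.min(0),P.max(0))
b=((abs(Z-.060)<.005)&(us>365)&(us<405)&(vs>205)&(vs<255)&(W[...,1]<-.005)).astype(np.uint8)
b|=((Z>.05)&(us>365)&(us<405)&(vs>205)&(vs<255)&(W[...,1]<-.005)).astype(np.uint8)
pts=W[(b>0)&(abs(Z-.06)<.006)][:,:2].astype(np.float32)
r=cv2.minAreaRect(pts);print("bracket",r,cv2.boxPoints(r))
o=bot.get_obs();print(o["tool_rot"])
E
python3 m.py
```

```text
{'clock': np.float64(13.75), 'eef_pos': array([ 0.311 , -0.0206,  0.2027]), 'ft_force': array([-4.4284,  0.0584, -0.6812]), 'grip_width': np.float64(-0.0001)}
lever 103 angle 3.0768751249793413
tab 48 [ 0.55438545 -0.03137088  0.09665415] [ 0.5413068  -0.03487381  0.09059141] [ 0.56806528 -0.02754791  0.09982501]
bracket ((0.5561454892158508, -0.03500186651945114), (0.06421150267124176, 0.05055680871009827), 80.71331024169922) [[ 0.5260173  -0.06260753]
 [ 0.5759115  -0.07076611]
 [ 0.58627367 -0.00739621]
 [ 0.53637946  0.00076237]]
[ 1.87147481e-01  9.82328868e-01 -2.21979704e-03 -9.42662728e-04]
```

View pics/crop2.png

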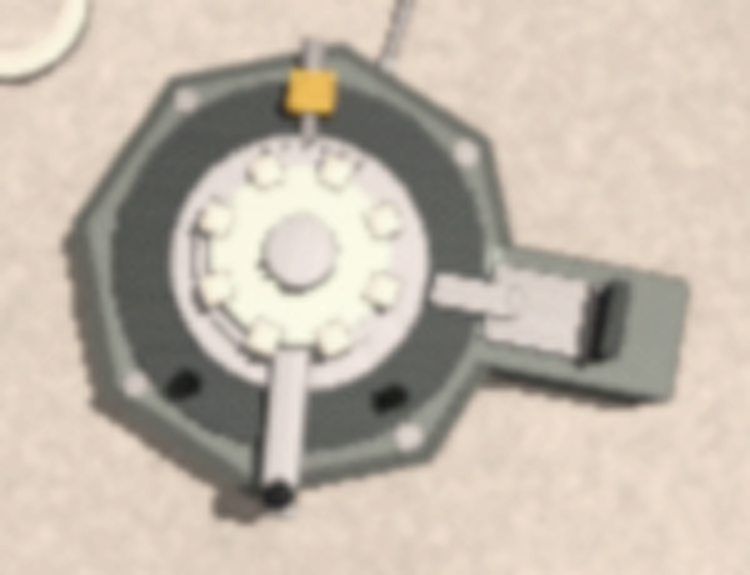

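The crop shows the lever thumb at crop (277,495), which is pixel (315,264). It moved only about 0.10 rad from the start, where 0.17 was expected, so it may be sitting off the centre of the notch. I check whether it is still creeping.

Emit:
{"api": "jog_arm", "payload": {"deltas": [{"delta_pos":[0,0,0],"yaw":0,"fingers":0.5},{"delta_pos":[0,0,0],"yaw":0,"fingers":0.5},{"delta_pos":[0,0,0],"yaw":0,"fingers":0.5}]}}

```text
clock: 14.05
eef_pos: [0.3164, -0.0155, 0.2029]
tool_rot: [0.185, 0.983, 0.0, 0.0]
ft_force: [-0.4, -0.7, -0.2]
grip_width: 0.0426
grasp_force: 0.0
```

```bash
python3 - <<'E'
from h import *
C=np.array([.577,.086])
def meas(img,W):
    e=W[...,:2]-C;r=np.hypot(e[...,0],e[...,1]);a=np.arctan2(e[...,1],e[...,0])%(2*np.pi)
    m=(abs(W[...,2]-.088)<.005)&(r>.053)&(r<.082)&(a>2.3)&(a<3.9)&(img.sum(2)>200)
    print("lever",m.sum(),np.median(a[m]),a[m].mean())
    m=(abs(W[...,2]-.124)<.008)&(r>.07)&(r<.105)&(a>2.3)&(a<3.9)
    print("thumb",m.sum(),np.median(a[m]),r[m].mean())
    # pins/lugs: 8-fold phase of lug pixels
    m=(W[...,2]>.099)&(W[...,2]<.109)&(r>.028)&(r<.042)&(img.sum(2)>480)
    g=np.exp(8j*a[m])*1; print("lug phase",m.sum(),np.angle(g.sum())/8,abs(g.mean()))
d=np.load("top0.npz");meas(d["img"].astype(int),d["W"])
c,R,t=cam("top");meas(c["image"].astype(int),world(c,R,t));np.savez("top1.npz",img=c["image"],W=world(c,R,t))
o=bot.get_obs();print(o["eef_pos"],o["tool_rot"],o["clock"])
E
```

```text
lever 111 2.9744212776098555 2.9737316831043676
thumb 35 2.973166868327224 0.08960652486639131
lug phase 0 0.0 nan
lever 112 3.077109532209424 3.0755583510008164
thumb 35 3.0725729397958768 0.08954005038743852
lug phase 0 0.0 nan
[ 0.31634428 -0.01539434  0.20277413] [ 1.84372639e-01  9.82856409e-01  3.99427248e-05 -8.24156684e-05] 14.1<stdin>:11: RuntimeWarning: Mean of empty slice.
  ret = ret.dtype.type(ret / rcount)
```

Emit:
{"api": "jog_arm", "payload": {"deltas": [{"delta_pos":[-0.12,0.16,0],"yaw":0,"fingers":0.5},{"delta_pos":[-0.24,0.32,0],"yaw":0,"fingers":0.5},{"delta_pos":[-0.35,0.45,0],"yaw":0,"fingers":0.5},{"delta_pos":[-0.4,0.53,0],"yaw":0,"fingers":0.5},{"delta_pos":[-0.4,0.53,0],"yaw":0,"fingers":0.5},{"delta_pos":[-0.4,0.53,0],"yaw":0,"fingers":0.5},{"delta_pos":[-0.4,0.53,0.15],"yaw":0,"fingers":0.5},{"delta_pos":[-0.4,0.53,0.3],"yaw":0,"fingers":0.5},{"delta_pos":[-0.4,0.53,0.35],"yaw":0,"fingers":0.5},{"delta_pos":[-0.4,0.53,0.35],"yaw":0,"fingers":0.5},{"delta_pos":[-0.4,0.51,0.35],"yaw":0,"fingers":0.5},{"delta_pos":[-0.4,0.51,0.35],"yaw":0,"fingers":0.5}]}}

```text
clock: 15.3
eef_pos: [0.4839, 0.0823, 0.0997]
tool_rot: [0.186, 0.983, 0.0, 0.001]
ft_force: [0.4, 0.5, 0.5]
grip_width: 0.0425
grasp_force: 0.0
```

Emit:
{"api": "jog_arm", "payload": {"deltas": [{"delta_pos":[0,-0.005,0],"yaw":0,"fingers":0.5},{"delta_pos":[0,-0.01,0],"yaw":0,"fingers":0.5},{"delta_pos":[0,-0.01,0],"yaw":0,"fingers":0.5}]}}

```text
clock: 15.6
eef_pos: [0.4826, 0.0798, 0.0985]
tool_rot: [0.185, 0.983, 0.0, 0.001]
ft_force: [-0.1, -0.0, 0.4]
grip_width: 0.0427
grasp_force: 0.0
```

Emit:
{"api": "jog_arm", "payload": {"deltas": [{"delta_pos":[0,-0.005,0],"yaw":0,"fingers":0.5},{"delta_pos":[0,-0.005,0],"yaw":0,"fingers":0.5}]}}

```text
clock: 15.8
eef_pos: [0.4818, 0.0786, 0.098]
tool_rot: [0.185, 0.983, 0.0, 0.0]
ft_force: [0.1, -1.1, -0.3]
grip_width: 0.0423
grasp_force: 0.0
```

Emit:
{"api": "jog_arm", "payload": {"deltas": [{"delta_pos":[0,-0.005,0],"yaw":0,"fingers":0.5},{"delta_pos":[0,-0.005,0],"yaw":0,"fingers":0.5}]}}

```text
clock: 16.0
eef_pos: [0.481, 0.077, 0.0977]
tool_rot: [0.185, 0.983, -0.0, -0.0]
ft_force: [0.1, -0.0, -0.1]
grip_width: 0.0428
grasp_force: 0.0
```

Emit:
{"api": "jog_arm", "payload": {"deltas": [{"delta_pos":[0,-0.005,0],"yaw":0,"fingers":0.5},{"delta_pos":[0,-0.005,0],"yaw":0,"fingers":0.5}]}}

```text
clock: 16.2
eef_pos: [0.4802, 0.0755, 0.0976]
tool_rot: [0.185, 0.983, -0.0, -0.0]
ft_force: [-0.0, -0.6, 0.1]
grip_width: 0.0426
grasp_force: 0.0
```

Emit:
{"api": "jog_arm", "payload": {"deltas": [{"delta_pos":[0,-0.005,0],"yaw":0,"fingers":0.5},{"delta_pos":[0,-0.005,0],"yaw":0,"fingers":0.5}]}}

```text
clock: 16.4
eef_pos: [0.48, 0.0743, 0.0978]
tool_rot: [0.185, 0.983, 0.0, -0.0]
ft_force: [-0.3, -0.6, -0.5]
grip_width: 0.0428
grasp_force: 0.2
```

Contact came at about s = -46.6 mm, one notch spacing past notch 2. I push lightly, well below click force, release, and check where it settles.

Emit:
{"api": "jog_arm", "payload": {"deltas": [{"delta_pos":[0,-0.004,0],"yaw":0,"fingers":0.5},{"delta_pos":[0,-0.007,0],"yaw":0,"fingers":0.5},{"delta_pos":[0,-0.007,0],"yaw":0,"fingers":0.5}]}}

```text
clock: 16.7
eef_pos: [0.4798, 0.0728, 0.0979]
tool_rot: [0.185, 0.983, 0.001, 0.0]
ft_force: [2.3, 2.3, -2.1]
grip_width: 0.0429
grasp_force: 1.8
```

```bash
cat > l.py <<'E'
from h import *
C=np.array([.577,.086])
for n in("side","wrist"):
    c,R,t=cam(n);W=world(c,R,t)
    e=W[...,:2]-C;r=np.hypot(e[...,0],e[...,1]);a=np.arctan2(e[...,1],e[...,0])%(2*np.pi)
    m=(abs(W[...,2]-.088)<.004)&(r>.053)&(r<.082)&(a>2.3)&(a<3.9)&(c["image"].astype(int).sum(2)>200)
    print(n,m.sum(),np.median(a[m]) if m.any() else 0); cv2.imwrite(f"pics/{n}{bot.get_obs()['clock']:.2f}.png",c["image"][:,:,::-1])
o=bot.get_obs();print(o["eef_pos"],o["ft_force"])
E
python3 l.py; ls pics
```

```text
side 78 3.0762944376145986
wrist 43 3.2035052746841477
[0.47978644 0.07278128 0.09788239] [ 3.09414489  2.9028939  -3.02649022]
crop.png
crop2.png
side0.png
side16.75.png
top0.png
w1.png
wrist16.80.png
```

Emit:
{"api": "jog_arm", "payload": {"deltas": [{"delta_pos":[0,-0.003,0],"yaw":0,"fingers":0.5},{"delta_pos":[0,-0.003,0],"yaw":0,"fingers":0.5}]}}

```text
clock: 17.0
eef_pos: [0.4797, 0.0722, 0.0979]
tool_rot: [0.185, 0.983, 0.001, 0.001]
ft_force: [4.1, 3.6, -3.5]
grip_width: 0.0428
grasp_force: 2.6
```

Emit:
{"api": "jog_arm", "payload": {"deltas": [{"delta_pos":[0,0.01,0],"yaw":0,"fingers":0.5},{"delta_pos":[0,0.03,0],"yaw":0,"fingers":0.5},{"delta_pos":[0,0.03,0],"yaw":0,"fingers":0.5},{"delta_pos":[0,0.03,-0.1],"yaw":0,"fingers":0.5},{"delta_pos":[0,0.03,-0.2],"yaw":0,"fingers":0.5},{"delta_pos":[0,0.03,-0.35],"yaw":0,"fingers":0.5},{"delta_pos":[0,0.03,-0.35],"yaw":0,"fingers":0.5},{"delta_pos":[0.1,-0.1,-0.35],"yaw":0,"fingers":0.5},{"delta_pos":[0.2,-0.2,-0.35],"yaw":0,"fingers":0.5},{"delta_pos":[0.3,-0.35,-0.35],"yaw":0,"fingers":0.5},{"delta_pos":[0.4,-0.5,-0.35],"yaw":0,"fingers":0.5},{"delta_pos":[0.4,-0.5,-0.35],"yaw":0,"fingers":0.5}]}}

```text
clock: 18.2
eef_pos: [0.3072, -0.0259, 0.2018]
tool_rot: [0.187, 0.982, -0.001, -0.002]
ft_force: [0.2, 0.7, -0.9]
grip_width: 0.0427
grasp_force: 0.0
```

```bash
cat > k.py <<'E'
from h import *
C=np.array([.577,.086])
c,R,t=cam("top");W=world(c,R,t);img=c["image"].astype(int)
e=W[...,:2]-C;r=np.hypot(e[...,0],e[...,1]);a=np.arctan2(e[...,1],e[...,0])%(2*np.pi)
m=(abs(W[...,2]-.088)<.005)&(r>.053)&(r<.082)&(a>2.3)&(a<3.9)&(img.sum(2)>200)
print("lever",m.sum(),np.median(a[m]))
# pegs, dark blobs at z~.092
for lo,hi in((2.25,2.65),(3.5,4.0)):
    p=(abs(W[...,2]-.092)<.004)&(r>.055)&(r<.073)&(a>lo)&(a<hi);print("peg",p.sum(),a[p].mean(),r[p].mean())
p=(img[...,0]>img[...,2]*2)&(img[...,0]>90)&(r<.11);print("brass",p.sum(),np.median(a[p]),r[p].mean(),W[p].mean(0))
o=bot.get_obs();print(o["eef_pos"],o["tool_rot"],o["clock"])
E
python3 k.py
```

```text
lever 109 3.1509963653971393
peg 23 2.4198601214763102 0.0638288348262868
peg 22 3.75204465866061 0.0636471834279338
brass 65 6.151646892101159 0.06581416563345344 [0.64252463 0.08234554 0.08582039]
[ 0.30884026 -0.02570174  0.20226395] [ 1.86697550e-01  9.82416772e-01 -6.12326921e-04 -9.67558770e-04] 18.25
```

The lever now rests at 3.151 rad. Before the nudge it was at 3.077, and the notch centre from the pegs and the felt force onset is about 3.115. So it rests anywhere in a friction band, and I nudge it about 3 mm back towards the centre.

Emit:
{"api": "jog_arm", "payload": {"deltas": [{"delta_pos":[-0.12,0.16,0],"yaw":0,"fingers":0.5},{"delta_pos":[-0.24,0.32,0],"yaw":0,"fingers":0.5},{"delta_pos":[-0.35,0.45,0],"yaw":0,"fingers":0.5},{"delta_pos":[-0.41,0.57,0],"yaw":0,"fingers":0.5},{"delta_pos":[-0.41,0.57,0],"yaw":0,"fingers":0.5},{"delta_pos":[-0.41,0.57,0],"yaw":0,"fingers":0.5},{"delta_pos":[-0.41,0.57,0.15],"yaw":0,"fingers":0.5},{"delta_pos":[-0.41,0.57,0.3],"yaw":0,"fingers":0.5},{"delta_pos":[-0.41,0.57,0.35],"yaw":0,"fingers":0.5},{"delta_pos":[-0.41,0.57,0.35],"yaw":0,"fingers":0.5},{"delta_pos":[-0.41,0.57,0.35],"yaw":0,"fingers":0.5}]}}

```text
clock: 19.35
eef_pos: [0.489, 0.0896, 0.0985]
tool_rot: [0.186, 0.983, -0.0, 0.0]
ft_force: [-0.7, -0.8, 0.0]
grip_width: 0.0425
grasp_force: 0.0
```

Emit:
{"api": "jog_arm", "payload": {"deltas": [{"delta_pos":[0,0.01,0],"yaw":0,"fingers":0.5},{"delta_pos":[0,0.02,0],"yaw":0,"fingers":0.5},{"delta_pos":[0,0.03,0],"yaw":0,"fingers":0.5},{"delta_pos":[0,0.035,0],"yaw":0,"fingers":0.5},{"delta_pos":[0,0.04,0],"yaw":0,"fingers":0.5},{"delta_pos":[0,0.044,0],"yaw":0,"fingers":0.5},{"delta_pos":[0,0.044,0],"yaw":0,"fingers":0.5}]}}

```text
clock: 20.05
eef_pos: [0.494, 0.1024, 0.0977]
tool_rot: [0.185, 0.983, -0.0, -0.0]
ft_force: [-0.3, -1.6, 0.5]
grip_width: 0.0425
grasp_force: 0.4
```

Emit:
{"api": "jog_arm", "payload": {"deltas": [{"delta_pos":[0,-0.02,0],"yaw":0,"fingers":0.5},{"delta_pos":[0,-0.04,0],"yaw":0,"fingers":0.5},{"delta_pos":[0,-0.04,0],"yaw":0,"fingers":0.5},{"delta_pos":[0,-0.04,-0.15],"yaw":0,"fingers":0.5},{"delta_pos":[0,-0.04,-0.3],"yaw":0,"fingers":0.5},{"delta_pos":[0,-0.04,-0.35],"yaw":0,"fingers":0.5},{"delta_pos":[0.15,-0.15,-0.35],"yaw":0,"fingers":0.5},{"delta_pos":[0.25,-0.25,-0.35],"yaw":0,"fingers":0.2},{"delta_pos":[0.35,-0.4,-0.35],"yaw":0,"fingers":0},{"delta_pos":[0.4,-0.5,-0.35],"yaw":0,"fingers":0},{"delta_pos":[0.4,-0.5,-0.35],"yaw":0,"fingers":0},{"delta_pos":[0.4,-0.5,-0.35],"yaw":0,"fingers":0}]}}

```text
clock: 21.25
eef_pos: [0.3279, 0.006, 0.2033]
tool_rot: [0.186, 0.983, 0.0, 0.001]
ft_force: [0.4, -0.1, 0.3]
grip_width: 0.0003
grasp_force: 0.0
```

```bash
python3 k.py
```

```text
lever 109 3.1225155587601052
peg 22 2.41635301948041 0.06388491814208339
peg 21 3.7506185989726024 0.06359431259042263
brass 65 6.149250071763976 0.06574443297336191 [0.64245494 0.08234863 0.08619274]
[0.32861404 0.00633365 0.20330214] [1.85599724e-01 9.82624764e-01 4.18734522e-04 1.06789258e-03] 21.3
```

The lever is centred at 3.12 rad. Now the lock slide.

Emit:
{"api": "jog_arm", "payload": {"deltas": [{"delta_pos":[-0.16,0.01,0],"yaw":-0.1,"fingers":0},{"delta_pos":[-0.32,0.01,0],"yaw":-0.2,"fingers":0},{"delta_pos":[-0.48,0.01,0],"yaw":-0.25,"fingers":0},{"delta_pos":[-0.64,0.01,0],"yaw":-0.25,"fingers":0},{"delta_pos":[-0.78,0.01,0],"yaw":-0.25,"fingers":0},{"delta_pos":[-0.78,0.01,0],"yaw":-0.25,"fingers":0},{"delta_pos":[-0.78,0.01,0.1],"yaw":-0.25,"fingers":0},{"delta_pos":[-0.78,0.01,0.25],"yaw":-0.25,"fingers":0},{"delta_pos":[-0.78,0.01,0.38],"yaw":-0.25,"fingers":0},{"delta_pos":[-0.78,0.01,0.417],"yaw":-0.25,"fingers":0},{"delta_pos":[-0.78,0.01,0.417],"yaw":-0.25,"fingers":0}]}}

```text
clock: 22.4
eef_pos: [0.5454, -0.0752, 0.0757]
tool_rot: [0.088, 0.996, 0.0, -0.002]
ft_force: [-0.3, -0.7, 0.5]
grip_width: 0.0001
grasp_force: 0.0
```

```bash
python3 - <<'E'
from h import *
c,R,t=cam("side"); x=c["image"][170:300,280:460]; cv2.imwrite("pics/s2.png",cv2.resize(np.clip(x[:,:,::-1]*1.6,0,255).astype(np.uint8),None,fx=4,fy=4))
o=bot.get_obs();print(o["eef_pos"],o["tool_rot"])
E
```

```text
[ 0.54709849 -0.07552918  0.07781839] [ 8.76184559e-02  9.96154043e-01  6.84938055e-05 -3.53202732e-04]
```

View pics/s2.png

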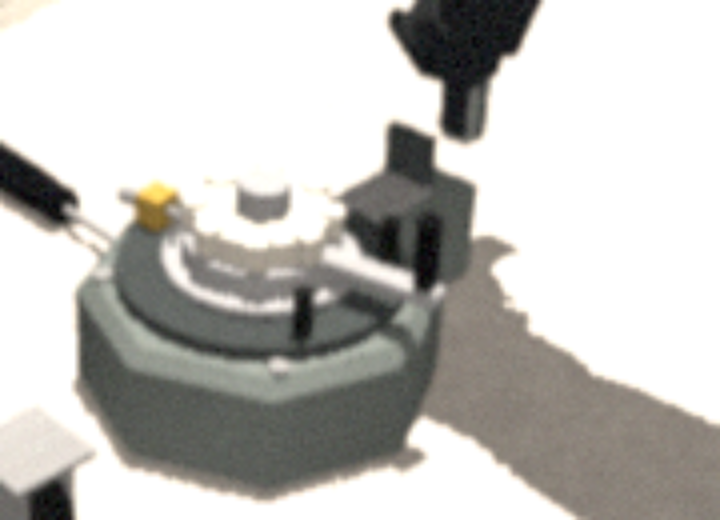

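The side crop shows the shut fingers at (465,110), just outside the tab at (410,150). Pushing in.

Emit:
{"api": "jog_arm", "payload": {"deltas": [{"delta_pos":[0,0.03,0],"yaw":0,"fingers":0},{"delta_pos":[0,0.06,0],"yaw":0,"fingers":0},{"delta_pos":[0,0.075,0],"yaw":0,"fingers":0},{"delta_pos":[0,0.085,0],"yaw":0,"fingers":0},{"delta_pos":[0,0.095,0],"yaw":0,"fingers":0},{"delta_pos":[0,0.105,0],"yaw":0,"fingers":0},{"delta_pos":[0,0.115,0],"yaw":0,"fingers":0},{"delta_pos":[0,0.12,0],"yaw":0,"fingers":0}]}}

```text
clock: 23.25
eef_pos: [0.5535, -0.0409, 0.0781]
tool_rot: [0.088, 0.996, -0.0, 0.001]
ft_force: [-0.8, -4.4, 3.0]
grip_width: 0.0001
grasp_force: 2.1
```

Emit:
{"api": "jog_arm", "payload": {"deltas": [{"delta_pos":[0,0.007,0],"yaw":0,"fingers":0},{"delta_pos":[0,0.014,0],"yaw":0,"fingers":0},{"delta_pos":[0,0.014,0],"yaw":0,"fingers":0}]}}

```text
clock: 23.55
eef_pos: [0.5541, -0.0362, 0.0777]
tool_rot: [0.088, 0.996, 0.0, 0.0]
ft_force: [0.2, -3.2, 2.5]
grip_width: -0.0002
grasp_force: 1.6
```

Emit:
{"api": "jog_arm", "payload": {"deltas": [{"delta_pos":[0,0.007,0],"yaw":0,"fingers":0},{"delta_pos":[0,0.014,0],"yaw":0,"fingers":0},{"delta_pos":[0,0.014,0],"yaw":0,"fingers":0}]}}

```text
clock: 23.85
eef_pos: [0.5546, -0.0333, 0.0777]
tool_rot: [0.088, 0.996, -0.001, 0.0]
ft_force: [0.2, -6.7, 3.1]
grip_width: -0.0002
grasp_force: 3.5
```

Emit:
{"api": "jog_arm", "payload": {"deltas": [{"delta_pos":[0,0.007,0],"yaw":0,"fingers":0},{"delta_pos":[0,0.014,0],"yaw":0,"fingers":0},{"delta_pos":[0,0.014,0],"yaw":0,"fingers":0}]}}

```text
clock: 24.15
eef_pos: [0.5547, -0.0331, 0.0778]
tool_rot: [0.09, 0.996, -0.005, -0.0]
ft_force: [-2.0, -16.9, 4.9]
grip_width: 0.0001
grasp_force: 8.7
```

Emit:
{"api": "jog_arm", "payload": {"deltas": [{"delta_pos":[0,0.007,0],"yaw":0,"fingers":0},{"delta_pos":[0,0.014,0],"yaw":0,"fingers":0},{"delta_pos":[0,0.014,0],"yaw":0,"fingers":0}]}}

```text
clock: 24.45
eef_pos: [0.5546, -0.033, 0.0779]
tool_rot: [0.091, 0.996, -0.009, -0.001]
ft_force: [-2.8, -27.6, 6.6]
grip_width: -0.0001
grasp_force: 13.9
```

Emit:
{"api": "jog_arm", "payload": {"deltas": [{"delta_pos":[0,0.007,0],"yaw":0,"fingers":0},{"delta_pos":[0,0.007,0],"yaw":0,"fingers":0}]}}

```text
clock: 24.65
eef_pos: [0.5546, -0.0329, 0.0779]
tool_rot: [0.092, 0.996, -0.011, -0.001]
ft_force: [-4.8, -32.0, 6.5]
grip_width: -0.0002
grasp_force: 16.4
```

It is hard against the stop. I back off and check.

Emit:
{"api": "jog_arm", "payload": {"deltas": [{"delta_pos":[0,-0.04,0],"yaw":0,"fingers":0},{"delta_pos":[0,-0.1,0],"yaw":0,"fingers":0},{"delta_pos":[0,-0.15,0],"yaw":0,"fingers":0},{"delta_pos":[0,-0.15,-0.15],"yaw":0,"fingers":0},{"delta_pos":[0,-0.15,-0.3],"yaw":0,"fingers":0},{"delta_pos":[0,-0.15,-0.4],"yaw":0,"fingers":0},{"delta_pos":[0.15,-0.15,-0.4],"yaw":0,"fingers":0},{"delta_pos":[0.3,-0.15,-0.4],"yaw":0,"fingers":0},{"delta_pos":[0.45,-0.15,-0.4],"yaw":0,"fingers":0},{"delta_pos":[0.6,-0.2,-0.4],"yaw":0,"fingers":0},{"delta_pos":[0.7,-0.2,-0.4],"yaw":0,"fingers":0},{"delta_pos":[0.7,-0.2,-0.4],"yaw":0,"fingers":0}]}}

```text
clock: 25.85
eef_pos: [0.3346, -0.0429, 0.197]
tool_rot: [0.088, 0.996, 0.001, -0.002]
ft_force: [1.0, 0.4, 0.6]
grip_width: 0.0002
grasp_force: 0.0
```

```bash
python3 k.py; python3 - <<'E'
from h import *
C=np.array([.577,.086]);u=np.array([.178,.984])
def tab(img,W):
    e=W[...,:2]-C;d=-(e@u);s=e@np.array([.984,-.178])
    m=(abs(W[...,2]-.097)<.007)&(d>.085)&(d<.14)&(abs(s)<.03)&(img.astype(int).sum(2)<150);print("tab d",m.sum(),np.median(d[m]))
a=np.load("top0.npz");tab(a["img"],a["W"]);c,R,t=cam("top");tab(c["image"],world(c,R,t))
o=bot.get_obs();print(abs(np.array(o["joint_vel"])).max(),o["ft_force"])
E
```

```text
lever 109 3.122241448111857
peg 22 2.416451505183036 0.06388742002185446
peg 22 3.7515882609904136 0.0636426719934745
brass 65 6.1492888775773675 0.06599706132621967 [0.64028285 0.08258301 0.09808155]
[ 0.33741257 -0.04335326  0.19757492] [ 8.76354855e-02  9.96152264e-01  8.08387007e-04 -1.89021034e-04] 25.9
tab d 47 0.1193765765457667
tab d 43 0.10252447839002492
0.04148895900866547 [0.40283022 0.15677818 0.43506161]
```

```bash
python3 -c "
from workcell import bot
print(bot.job_done())"
```

```text
the job is handed in; nothing more can be done
None
```

I handed the job in at about 26 s of robot time. The lever went to its clockwise stop, then clicked forward to the third notch and rests near its centre. The lock slide is pushed in hard against its stop. No lever force reading was above about 14 N, and nothing else was touched as far as the readings show. The hand-in returned no verdict, and I only felt the rests in notches 1 and 2, so I can't confirm those steps were counted.

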